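# Slide the claw chisel out of the barred chisel rack

### The job

Lift the wooden retaining batten out of the two open brackets at the mouth of the chisel rack and set it aside, then slide the claw chisel (the one with the wide toothed edge) endways along its lane, without lifting it up out of the rack, until it lies wholly on the bench beyond the mouth. Then drop the batten back fully home in both brackets so that the two point chisels stay held in their lanes, and do not disturb the stone offcuts and wedges lying round about.

Things in the scene. Friction and masses are not known exactly. Their poses are not given: they have to be found in the camera images.
- rack: Wooden chisel rack, fixed flat on the bench. Origin on the bench, midway across; x across the lanes, y along them, z up. Open mouth at -y. Floor top 7 mm high, y -158 to +158 mm; back wall's inner face y = +148 mm. Three lanes 40 mm wide, centred at x = -44, 0, +44 mm; dividers between them 15 mm high, y -124 to +106 mm; side walls to x = +-72 mm, 29 mm high. Handle 35 mm out behind.
- batten_home (a point): Place of the batten's handle point when the batten is home: at x = 0, y = -140 mm, 58 mm high in the rack. The two steel brackets stand at this y, outside the lanes (x = +-72 to +-94 mm), 46 mm high, open above and towards each other. Cheeks 28 mm apart in y, end plates 181 mm apart in x, lips flared outwards above 35 mm. Their floors, where the batten rests, are 10 mm above the bench.
- batten_handle (a point): Middle of the steel bow handle's grip on the loose wooden retaining batten; x along the batten, z up. Batten 176 x 24 x 20 mm, about 0.22 kg; its underside is 48 mm below this point, its top 28 mm. The grip is a round bar 10 mm thick, 62 mm long, along x. Play in the brackets 2 mm in y, 2.5 mm in x each way. Set down on the bench it stands by itself on its underside.
- batten: The retaining batten; origin in the centre of its underside, x along it, z up.
- claw_chisel_mid (a point): Middle of the claw chisel, half-way up. Dark steel chisel, 191 mm long, octagonal shank 21 mm thick, toothed edge 36 mm wide and 14 mm thick; 0.17 kg, loose; lies flat in any one of the three lanes with its teeth towards the mouth. Axes: y along it, teeth at -y, struck end at +y.
- claw_chisel_head (a point): Centre of the claw chisel's struck end face (16 mm across), 96 mm from its middle on +y, 10.5 mm above what it lies on. About 50 mm of free lane lies between it and the rack's back wall, room for a shut gripper to come down and push.
- claw_chisel: The claw chisel; origin under its middle, axes as above.
- short_point_mid (a point): Middle of the shorter point chisel, half-way up; 206 mm long, 21 mm thick, dark steel, pointed end at its -y; lies in another lane.
- long_point_mid (a point): Middle of the longer point chisel, half-way up; 231 mm long, 18 mm thick, dark steel, pointed end at its -y; lies in the third lane.
- wood_wedge: wooden wedge, 28 x 89 x 22 mm, lying beside the rack; loose, not to be disturbed. Origin under its centre.
- stone_chip: small grey stone offcut, 32 x 48 x 23 mm, lying beside the rack; loose, not to be disturbed. Origin under its centre.
- steel_wedge: dark steel plug wedge with its feather, 36 x 90 x 20 mm, lying on the far side of the space in front of the rack; loose, not to be disturbed. Origin under its centre.
- stone_lump: grey stone offcut, 40 x 52 x 26 mm, on the robot's side of the rack; loose, not to be disturbed. Origin under its centre.

How it is judged:
On the way, in this order (a step that is already met when the one before it is completed fails the run):
1. the batten is lifted out of both brackets (z of batten_handle in the frame of rack above 0.091 m and y of short_point_mid in the frame of rack between -0.04 and 0.055 m and x of short_point_mid in the frame of rack between -0.064 and 0.064 m and height (world z) of each of short_point_mid, long_point_mid below 0.027 m and y of long_point_mid in the frame of rack between -0.04 and 0.055 m and x of long_point_mid in the frame of rack between -0.064 and 0.064 m), for 0.2 s.
2. the claw chisel has been slid out and lies wholly on the bench beyond the mouth (y of claw_chisel_mid in the frame of rack below -0.245 m and height (world z) of claw_chisel_mid below 0.02 m), for 0.2 s.
At the end, for the whole second after the job is handed in: Claw chisel at rest on the bench, its middle over 245 mm before the rack origin along -y, under 20 mm high; batten at rest, home in both brackets (6 mm along, 5 mm across, 53-62 mm high, within 3.4 degrees); point chisels in lanes (middle -40 to +55 mm along y, under 27 mm high) (all of step 2 and z of batten_handle in the frame of rack between 0.053 and 0.062 m and x of batten_handle in the frame of rack between -0.006 and 0.006 m and y of batten_handle in the frame of rack between -0.145 and -0.135 m and angle between the x axis of rack and the x axis of batten_handle, either way round below 0.06 rad and angle between batten_handle's own z axis and vertical below 0.08 rad and y of short_point_mid in the frame of rack between -0.04 and 0.055 m and x of short_point_mid in the frame of rack between -0.064 and 0.064 m and height (world z) of each of short_point_mid, long_point_mid below 0.027 m and y of long_point_mid in the frame of rack between -0.04 and 0.055 m and x of long_point_mid in the frame of rack between -0.064 and 0.064 m and linear speed of each of claw_chisel, batten below 0.02 m/s); the robot touches nothing.
It fails at once if the claw chisel is lifted up while it is still in the rack (height (world z) of claw_chisel_mid above 0.04 m and y of claw_chisel_mid in the frame of rack above -0.2 m).
It fails at once if the wood wedge is disturbed (moved more than 30 mm) (distance of wood_wedge from where it was at the start of the episode above 0.03 m).
It fails at once if the stone chip is disturbed (moved more than 30 mm) (distance of stone_chip from where it was at the start of the episode above 0.03 m).
It fails at once if the steel wedge is disturbed (moved more than 30 mm) (distance of steel_wedge from where it was at the start of the episode above 0.03 m).
It fails at once if the stone lump is disturbed (moved more than 30 mm) (distance of stone_lump from where it was at the start of the episode above 0.03 m).
It also fails if it takes over 67 s, if anything falls off the work surface, if the arm or the gripper's body presses on something with over 40 N, if the wrist force passes 120 N, or if a joint passes its speed limit or range.

### The arm

A 7-joint arm with a two-finger parallel gripper is mounted at the origin on a cart in front of the work surface, level with it; the furniture and walls round the work are solid. World frame = base frame: x ahead of the robot, y to its left, z up, the work surface at z = 0. Lengths are in m, angles in rad, forces in N, time in s.
With the tool pointing down it reaches from about 0.425 to 1.025 m from the base axis. Payload 3.6 kg.
Tool frame: the origin (TCP) lies at the very end of the fingers, on their centre line; the grasp point (between the pads) lies env.grip_point_offset behind it (env.grip_point_offset is the distance from the TCP to the grasp point, in m); z points along the fingers, y is the line along which they close (so a half turn about z gives the same grasp; the last joint's range is limited). The gripper opens to 85 mm and grips with 20 to 120 N. Pads are 22 mm wide; open, the fingers measure 114 mm over their backs; the gripper's body (76 mm by 85 mm) begins 54 mm behind the grasp point. The pads swing forward as they close: fully open they stand 13 mm farther back than shut.
Start: joints at [1.194, 0.591, 0.048, 1.609, -0.033, 0.943, -0.034], TCP at [0.202, -0.696, 0.231] pointing down, gripper open.
Joint ranges: [-2.69, 2.69], [-0.47, 2.24], [-1.27, 1.36], [0.19, 2.51], [-1.53, 4.68], [0.08, 2.07], [-3.09, 3.09]. Speed limits (rad/s): [2.57, 2.57, 3.14, 3.14, 3.14, 3.14, 3.14].

### API

Orientations are given as a rotation vector (axis times angle).
In Python, from workcell import env gives the robot as it stands. The module is installed in compiled form; this text tells all that it offers.
- The arm moves only by the shell command python3 -m handwheel 'ROWS' [FORCE]. ROWS is text: rows parted by semicolons, each of 7 numbers parted by spaces: the shift along the world's x, y, z as a fraction of full scale, then the turn, a rotation vector about the world's x, y, z as a fraction of full scale, then the opening in per cent of the stroke, from 0 (shut) to 100 (fully open). In form: dx dy dz wx wy wz grip; .... A call has exactly 8 rows; each row shifts and turns the commanded pose from where the row before left it; what a row does not reach is not made up. Full scale, the value 1, is 0.02 m for a shift and 45 degrees for a turn. A row lasts 1/10 s, in which the tool goes at most 50 mm and 8.59 degrees, less where a joint would pass 70% of its speed; a pose out of reach is approached as far as the arm can. A call with a number of a shift or a turn outside -1 to 1 is refused whole. A call with a gripper value outside its range is refused whole. The fingers move at their own pace and stop on an object; FORCE is the grip in N (left out, the last holds). Time passes only in rows, so rows that do not move let the fingers close, or fill a call up. It gives the time, the measured TCP pose, the force, the opening and the grip force at its end, in the units of the state.
- env.get_obs(): the state, without advancing time (a new reading comes with each control period).
- env.get_image(name): name is "side" or "top" or "wrist"; returns the picture (400x640x3 uint8, red, green, blue); there is no depth.
- env.get_calibration(name): a dict with "intrinsics" (3x3 intrinsics, pixels), "extrinsics" (4x4, takes a point from camera to world coordinates). Camera axes: x right, y down, z forward; pixel columns grow to the right and rows downward; lengths in m; the calibration is good to about 2 mm. A picture is of the moment at which its call begins: read the wrist's pose just before it. get_calibration takes no time and is no camera call; for the wrist camera it gives the pose at the moment of the call.
- env.hand_in(): hands the job in; it is judged then, once.
Trained networks look in the newest picture that a camera, given by its name, has taken for a name from the list of things; names that differ only in an ending like _2 or _b are one class to them, and where a whole thing is asked for, a point or a joint stands for the part that bears it (a point fixed in the world has none). Each returns a list of dicts, best first, with "conf" (0 to 1); they miss things now and then, are a little off and sometimes report something else, mostly with a low value. They report only what shows in the picture. A call takes as long as a camera call.
- env.outline_of(camera, label): "mask" (400x640 bool, what is visible of it) and "point" ([column, row] in pixels, amid what is visible of it).
- env.spot_point(camera, label): "point" ([column, row] in pixels: a listed point, or the origin of a listed thing).
The state is a dict: "time": time; "joints": joint angles; "qvel": joint speeds; "joint_efforts": joint torques, N m; "tcp_pos": TCP position; "ee_rot": TCP orientation; "force": force on the tool from outside, world axes, zero at the start; "moment": the same for the moment, N m; "gripper_width": finger opening in m; "grip_force": force on a finger pad.
Only numpy, scipy, OpenCV 4.12 (cv2) and the standard library are available. Lean on these libraries where they do the work, as an engineer would, in place of code of your own. Each camera call takes 0.05 s, during which the arm holds its last target. There are 200 camera calls.

## Working session

There is one attempt and no reset: what is moved stays moved. The work goes in short steps, Python scripts to look and compute and a shell command to move; the robot and the scene stay as the last step left them, time stands still between calls to the robot, and variables do not carry over. Pictures are saved under pics/ and viewed, at most 13 in all, crops included, and the job is handed in when it is done.

```bash
mkdir -p pics; cat > h.py <<'E'
import numpy as np, cv2
from workcell import env
def ray(cam,p,z):
    c=env.get_calibration(cam);K=np.array(c["intrinsics"]);T=np.array(c["extrinsics"])
    d=T[:3,:3]@np.linalg.solve(K,[p[0],p[1],1]);o=T[:3,3]
    return o+d*(z-o[2])/d[2]
def proj(cam,P):
    c=env.get_calibration(cam);K=np.array(c["intrinsics"]);T=np.linalg.inv(np.array(c["extrinsics"]))
    q=K@(T[:3,:3]@np.array(P)+T[:3,3]);return q[:2]/q[2]
def save(cam,n):
    im=env.get_image(cam);cv2.imwrite(f"pics/{n}.png",im[:,:,::-1]);return im
E
python3 - <<'E'
from h import *
np.set_printoptions(precision=3,suppress=True)
o=env.get_obs();print(o["time"],o["tcp_pos"],o["ee_rot"],env.grip_point_offset,o["gripper_width"])
save("top","t0");save("side","s0")
for c in("top","side"):
  print(c,env.get_calibration(c)["extrinsics"])
  for l,z in [("rack",0),("batten_home",.058),("batten_handle",.058),("batten",.01),("claw_chisel_mid",.0175),("claw_chisel_head",.0175),("short_point_mid",.0175),("long_point_mid",.016),("wood_wedge",0),("stone_chip",0),("steel_wedge",0),("stone_lump",0)]:
    for r in env.spot_point(c,l)[:2]: print(c,l,round(r["conf"],2),np.array(r["point"]),ray(c,r["point"],z))
print(env.get_obs()["time"])
E
```

```text
0.0 [ 0.202 -0.695  0.23 ] [-3.108 -0.443  0.001] 0.0187 0.08562863842550453
top [[ 0.023 -0.982  0.188  0.414]
 [-0.999 -0.027 -0.019  0.05 ]
 [ 0.024 -0.187 -0.982  0.914]
 [ 0.     0.     0.     1.   ]]
top rack 0.69 [314.4 228.5] [0.515 0.055 0.   ]
top batten_home 0.77 [370.6 220. ] [ 0.532 -0.077  0.058]
top batten_handle 0.88 [371.5 224.1] [ 0.523 -0.079  0.058]
top batten 0.73 [369.4 221.7] [ 0.534 -0.081  0.01 ]
top claw_chisel_mid 0.78 [314.2 226.8] [0.517 0.055 0.017]
top claw_chisel_mid 0.49 [272.5 236.3] [0.492 0.155 0.017]
top claw_chisel_head 0.67 [276.5 235. ] [0.495 0.146 0.017]
top short_point_mid 0.69 [310.2 211.6] [0.555 0.066 0.017]
top short_point_mid 0.46 [370.3 220.6] [ 0.536 -0.082  0.017]
top long_point_mid 0.64 [313.8 246.1] [0.471 0.055 0.016]
top wood_wedge 0.8 [286.7 186.4] [0.621 0.128 0.   ]
top stone_chip 0.67 [330.7 181. ] [0.638 0.016 0.   ]
top steel_wedge 0.76 [383.9 171.2] [ 0.668 -0.12   0.   ]
top steel_wedge 0.54 [367.8 225.3] [ 0.527 -0.079  0.   ]
top stone_lump 0.71 [295.2 289.5] [0.367 0.097 0.   ]
side [[-0.898 -0.275  0.344  0.268]
 [-0.
[... 353 characters left out ...]
0.058]
side batten 0.9 [357.1 195.4] [ 0.528 -0.073  0.01 ]
side claw_chisel_mid 0.9 [343.1 226.7] [0.51  0.053 0.017]
side claw_chisel_head 0.73 [328.9 258.1] [0.499 0.151 0.017]
side claw_chisel_head 0.71 [359.6 179.3] [ 0.544 -0.129  0.017]
side short_point_mid 0.66 [322.9 223.3] [0.555 0.062 0.017]
side long_point_mid 0.9 [362.5 233.9] [0.464 0.054 0.016]
side wood_wedge 0.92 [281.9 237.3] [0.624 0.126 0.   ]
side stone_chip 0.64 [303.9 207.6] [0.629 0.015 0.   ]
side steel_wedge 0.66 [303.1 206.8] [0.632 0.013 0.   ]
side steel_wedge 0.55 [316.2 173.9] [ 0.665 -0.124  0.   ]
side stone_lump 0.81 [396.9 264.6] [0.373 0.091 0.   ]
side stone_lump 0.36 [280.7 238.4] [0.625 0.13  0.   ]
1.3
```

```bash
python3 - <<'E'
import cv2
a=cv2.imread("pics/t0.png")[120:320,220:460];cv2.imwrite("pics/t0c.png",cv2.resize(a,None,fx=3.3,fy=3,interpolation=cv2.INTER_CUBIC)[:, :792])
a=cv2.imread("pics/s0.png")[140:300,240:440];cv2.imwrite("pics/s0c.png",cv2.resize(a,None,fx=3.7,fy=3.7,interpolation=cv2.INTER_CUBIC))
E
```

```text
(no output)
```

View pics/t0c.png

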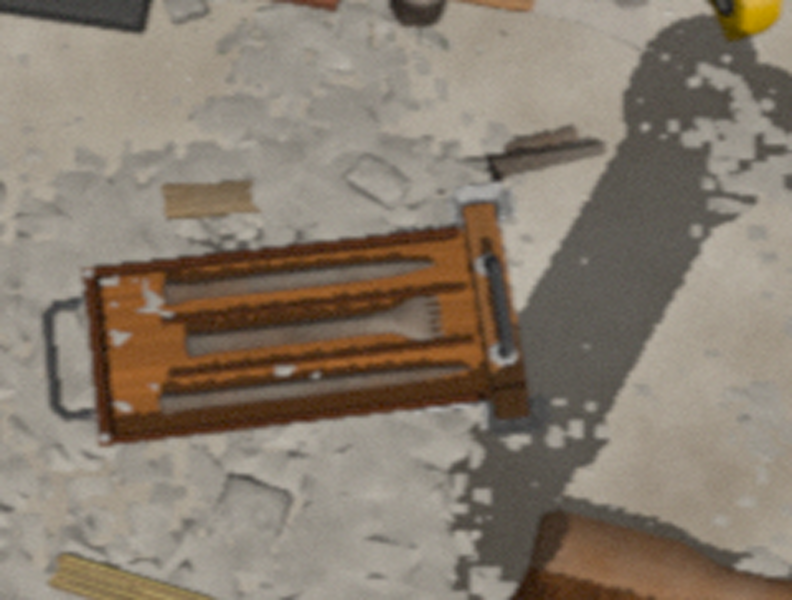

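View pics/s0c.png

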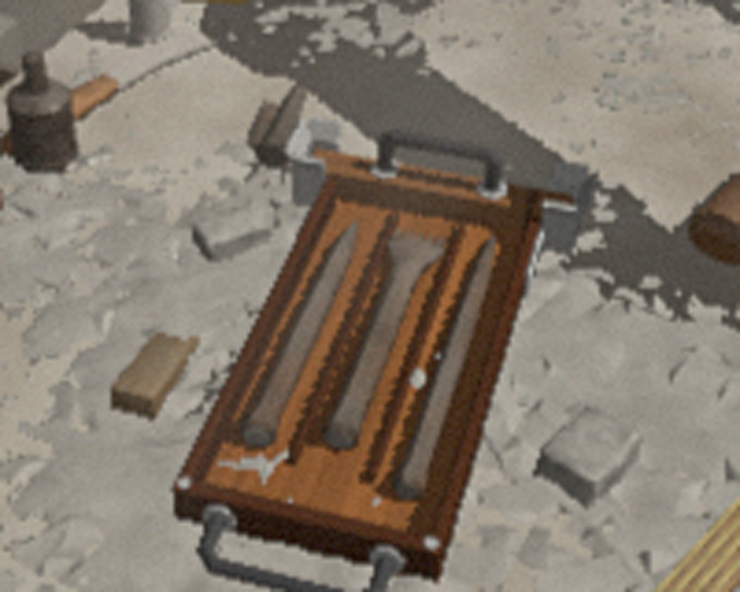

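The claw chisel is in the middle lane (top crop about (320,325)) and the batten is at the right-hand end (about (495,305)). The short chisel is on the far side (world +x) and the long one on the near side. The steel wedge lies just beyond the far bracket. Next I'll move the arm over the batten and look from close by.

```bash
R='.5 .95 .1 0 0 0 100'; 
python3 -m handwheel '.5 .95 .15 0 0 0 100;.5 .95 .15 0 0 0 100;.5 .95 .15 0 0 0 100;.5 .95 .15 0 0 0 100;.5 .95 .15 0 0 0 100;.5 .95 .15 0 0 0 100;.5 .95 .15 0 0 0 100;.5 .95 .15 0 0 0 100' >/dev/null
python3 -m handwheel '.5 .95 .15 0 0 0 100;.5 .95 .15 0 0 0 100;.5 .95 .15 0 0 0 100;.5 .95 .15 0 0 0 100;.5 .95 .15 0 0 0 100;.5 .95 .15 0 0 0 100;.5 .95 .15 0 0 0 100;.5 .95 .15 0 0 0 100' >/dev/null
python3 -m handwheel '.5 .95 .15 0 0 0 100;.5 .95 .15 0 0 0 100;.5 .95 .15 0 0 0 100;.5 .95 .15 0 0 0 100;.5 .95 .15 0 0 0 100;.5 .95 .15 0 0 0 100;.5 .95 .15 0 0 0 100;.5 .95 .15 0 0 0 100'
python3 -m handwheel '.5 .9 0 0 0 -.1 100;.5 .9 0 0 0 -.1 100;.5 .9 0 0 0 0 100;.5 .9 0 0 0 0 100;.5 .9 0 0 0 0 100;.5 .9 0 0 0 0 100;0 0 0 0 0 0 100;0 0 0 0 0 0 100'
cat > look.py <<'E'
from h import *
import sys
np.set_printoptions(precision=3,suppress=True)
n=sys.argv[1];save("wrist",n);env.get_image("wrist")
for l,z in [("rack",0),("batten_handle",.058),("batten",.01),("claw_chisel_mid",.0175),("claw_chisel_head",.0175),("short_point_mid",.0175),("long_point_mid",.016),("steel_wedge",0)]:
    for r in env.spot_point("wrist",l)[:2]: print(l,round(r["conf"],2),np.array(r["point"]),ray("wrist",r["point"],z))
o=env.get_obs();print(o["time"],o["tcp_pos"],o["ee_rot"],o["gripper_width"],o["force"])
print(env.get_calibration("wrist")["extrinsics"])
E
python3 look.py w1
```

```text
time: 3.7
tcp_pos: [0.4425, -0.2389, 0.3037]
ee_rot: [3.11, 0.443, 0.0]
force: [0.6, 0.5, 0.4]
gripper_width: 0.0851
grip_force: 0.0
time: 4.5
tcp_pos: [0.502, -0.132, 0.3034]
ee_rot: [3.135, 0.199, -0.0]
force: [-0.3, 1.1, 0.2]
gripper_width: 0.0852
grip_force: 0.0
rack 0.77 [168.  134.9] [0.508 0.063 0.   ]
batten_handle 0.6 [277.6 135.3] [ 0.532 -0.08   0.058]
batten 0.73 [280.9 135.7] [ 0.526 -0.078  0.01 ]
batten 0.38 [171.3 133.4] [0.513 0.055 0.01 ]
claw_chisel_mid 0.96 [166.7 134.3] [0.512 0.057 0.018]
claw_chisel_mid 0.17 [215.7  24.8] [0.638 0.003 0.018]
claw_chisel_head 0.89 [ 87.6 138.9] [0.495 0.152 0.018]
short_point_mid 0.69 [158.4  94.7] [0.557 0.067 0.018]
short_point_mid 0.6 [171.2 135.3] [0.512 0.052 0.018]
long_point_mid 0.6 [174.  171.7] [0.467 0.05  0.016]
steel_wedge 0.74 [329.6  13.6] [ 0.668 -0.119  0.   ]
steel_wedge 0.17 [172.4 135.8] [0.508 0.058 0.   ]
5.0 [ 0.502 -0.133  0.303] [ 3.135  0.196 -0.   ] 0.08499566393269091 [ 0.316 -0.429 -0.269]
[[ 0.126 -0.944 -0.305  0.581]
 [-0.992 -0.12  -0.038 -0.121]
 [-0.001  0.308 -0.951  0.446]
 [ 0.     0.     0.     1.   ]]
```

View pics/w1.png

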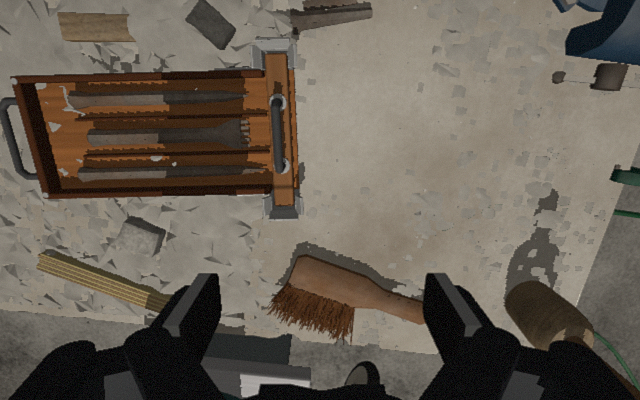

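```bash
python3 - <<'E'
from h import *
from scipy.optimize import least_squares
np.set_printoptions(precision=4,suppress=True)
# (cam, px, rack pt (x,y or None,z))
O=[("top",(314.4,228.5),(0,0,0)),("top",(370.6,220),(0,-.14,.058)),("top",(371.5,224.1),(0,-.14,.058)),("top",(369.4,221.7),(0,-.14,.01)),
("top",(276.5,235),(0,None,.0175)),("top",(310.2,211.6),(.044,None,.0175)),("top",(313.8,246.1),(-.044,None,.016)),
("side",(342,238.4),(0,0,0)),("side",(361.3,181.4),(0,-.14,.058)),("side",(357.1,195.4),(0,-.14,.01)),("side",(328.9,258.1),(0,None,.0175)),("side",(343.1,226.7),(0,None,.0175)),("side",(362.5,233.9),(-.044,None,.016)),("side",(322.9,223.3),(.044,None,.0175)),
("wrist",(168,134.9),(0,0,0)),("wrist",(277.6,135.3),(0,-.14,.058)),("wrist",(280.9,135.7),(0,-.14,.01)),("wrist",(87.6,138.9),(0,None,.0175)),("wrist",(166.7,134.3),(0,None,.0175)),("wrist",(174,171.7),(-.044,None,.016)),("wrist",(158.4,94.7),(.044,None,.0175)),
("wrist",(13,77),(.072,.158,.029)),("wrist",(45,197),(-.072,.158,.029)),("top",(247.3,209.3),(.072,.158,.029)),("top",(251.5,267.3),(-.072,.158,.029))]
W=[ray(c,p,q[2])[:2] for c,p,q in O]
def f(v):
  x,y,a=v;R=np.array([[np.cos(a),-np.sin(a)],[np.sin(a),np.cos(a)]]);r=[]
  for w,(c,p,q) in zip(W,O):
    l=R.T@(w-[x,y]);r+= [l[0]-q[0], 0 if q[1] is None else l[1]-q[1]]
  return np.array(r)
s=least_squares(f,[.51,.06,.13],loss="soft_l1",f_scale=.004);print(s.x,np.degrees(s.x[2]))
for (c,p,q),e in zip(O,f(s.x).reshape(-1,2)*1000): print(c,q,e.round(1))
x,y,a=s.x;print("home",x+.14*np.sin(a),y-.14*np.cos(a))
E
```

```text
[0.5098 0.0596 0.1457] 8.348488889803937
top (0, 0, 0) [ 4.7 -5.8]
top (0, -0.14, 0.058) [2.4 1.5]
top (0, -0.14, 0.058) [-7.5  0.9]
top (0, -0.14, 0.01) [ 4.  -2.9]
top (0, None, 0.0175) [-1.9  0. ]
top (0.044, None, 0.0175) [1.4 0. ]
top (-0.044, None, 0.016) [4.6 0. ]
side (0, 0, 0) [-3.7 11.8]
side (0, -0.14, 0.058) [-10.2  11.3]
side (0, -0.14, 0.01) [-1.5  6. ]
side (0, None, 0.0175) [2.2 0. ]
side (0, None, 0.0175) [-0.5  0. ]
side (-0.044, None, 0.016) [-2.  0.]
side (0.044, None, 0.0175) [1.2 0. ]
wrist (0, 0, 0) [-0.3  4.1]
wrist (0, -0.14, 0.058) [ 2.8 -0.3]
wrist (0, -0.14, 0.01) [-3.   1.8]
wrist (0, None, 0.0175) [-1.4  0. ]
wrist (0, None, 0.0175) [2.2 0. ]
wrist (-0.044, None, 0.016) [0.1 0. ]
wrist (0.044, None, 0.0175) [3.5 0. ]
wrist (0.072, 0.158, 0.029) [-2.7 -3.6]
wrist (-0.072, 0.158, 0.029) [ 2.2 -2.8]
top (0.072, 0.158, 0.029) [-4.7 -7.7]
top (-0.072, 0.158, 0.029) [ 0.4 -5.9]
home 0.5300962238388036 -0.0788851754474302
```

```bash
python3 -m handwheel '.18 .34 -1 0 0 .026 60;.18 .34 -1 0 0 0 60;.18 .34 -1 0 0 0 60;.18 .34 -1 0 0 0 60;.18 .34 -1 0 0 0 60;.18 .34 -.5 0 0 0 60;.18 .34 0 0 0 0 60;.14 .32 0 0 0 0 60' >/dev/null; python3 look.py w2
```

```text
rack 0.78 [184.3 181.7] [0.509 0.057 0.   ]
batten_handle 0.84 [325.4 196.1] [ 0.531 -0.08   0.058]
batten 0.84 [326.1 184.5] [ 0.529 -0.082  0.01 ]
claw_chisel_mid 0.93 [178.4 185.4] [0.51  0.055 0.018]
claw_chisel_head 0.84 [ 79.1 183.8] [0.497 0.147 0.018]
short_point_mid 0.89 [167.9 138.6] [0.552 0.065 0.018]
long_point_mid 0.94 [183.3 230.6] [0.464 0.05  0.016]
steel_wedge 0.7 [396.5  37.6] [ 0.665 -0.123  0.   ]
steel_wedge 0.24 [ 78.  188.4] [0.486 0.16  0.   ]
6.3 [ 0.53  -0.079  0.194] [3.133 0.228 0.   ] 0.05116556337205215 [-0.644 -0.692 -0.243]
[[ 0.146 -0.941 -0.304  0.609]
 [-0.989 -0.139 -0.044 -0.066]
 [-0.001  0.307 -0.952  0.336]
 [ 0.     0.     0.     1.   ]]
```

View pics/w2.png

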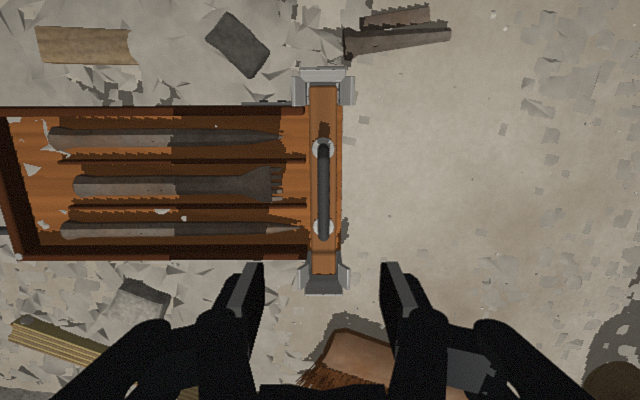

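The handle bar runs from (323,141) to (323,238) in the wrist view, parallel to the tool, and the measurements agree: handle about (0.531, -0.080), yaw 0.145. I'll go down and grip it.

```bash
python3 -m handwheel '0 0 -1 0 0 0 60;0 0 -1 0 0 0 60;0 0 -1 0 0 0 60;0 0 -1 0 0 0 60;0 0 -1 0 0 0 60;0 0 -1 0 0 0 60;0 0 -1 0 0 0 60;0 0 -.7 0 0 0 60' 60
python3 -m handwheel '0 0 0 0 0 0 0;0 0 0 0 0 0 0;0 0 0 0 0 0 0;0 0 0 0 0 0 0;0 0 0 0 0 0 0;0 0 0 0 0 0 0;0 0 0 0 0 0 0;0 0 0 0 0 0 0' 60
```

```text
time: 7.1
tcp_pos: [0.53, -0.0784, 0.0381]
ee_rot: [-3.133, -0.229, 0.002]
force: [-0.5, -0.2, -0.2]
gripper_width: 0.0515
grip_force: 0.0
time: 7.9
tcp_pos: [0.531, -0.0784, 0.0401]
ee_rot: [3.133, 0.229, 0.002]
force: [0.7, -0.6, 6.3]
gripper_width: 0.0076
grip_force: 59.1
```

```bash
python3 -m handwheel '0 0 .2 0 0 0 0;0 0 .4 0 0 0 0;0 0 .5 0 0 0 0;0 0 .5 0 0 0 0;0 0 .5 0 0 0 0;0 0 .5 0 0 0 0;0 0 .5 0 0 0 0;0 0 .5 0 0 0 0' 60
python3 - <<'E'
from h import *
np.set_printoptions(precision=1,suppress=True)
im=save("wrist","w3")
a=.1455
for y in(-.36,-.42,-.48):
  for x in (-.12,0,.12):
    P=[.5105+x*np.cos(a)-y*np.sin(a),.0595+x*np.sin(a)+y*np.cos(a),0]
    print(x,y,np.round(P,3),"top",proj("top",P),"wrist",proj("wrist",P))
    p=proj("top",P);
E
python3 - <<'E'
import sys;sys.path.insert(0,".")
from h import *
im=save("top","t3");c=cv2.imread("pics/t3.png")
cv2.imwrite("pics/t3c.png",cv2.resize(c[100:330,330:600],None,fx=2.6,fy=2.6))
E
```

```text
time: 8.7
tcp_pos: [0.5302, -0.0782, 0.1123]
ee_rot: [3.133, 0.229, 0.0]
force: [-0.7, -0.2, -3.8]
gripper_width: 0.0079
grip_force: 58.7
-0.12 -0.36 [ 0.4 -0.3  0. ] top [462.9 261. ] wrist [577.  337.4]
0 -0.36 [ 0.6 -0.3  0. ] top [453.8 213.3] wrist [612.1 205.6]
0.12 -0.36 [ 0.7 -0.3  0. ] top [445.1 167.8] wrist [658.2  32.1]
-0.12 -0.42 [ 0.5 -0.4  0. ] top [486.5 258.1] wrist [646.1 337.5]
0 -0.42 [ 0.6 -0.4  0. ] top [476.9 210.5] wrist [690.6 205.7]
0.12 -0.42 [ 0.7 -0.3  0. ] top [467.7 165.2] wrist [749.1  32.2]
-0.12 -0.48 [ 0.5 -0.4  0. ] top [509.9 255.1] wrist [715.2 337.6]
0 -0.48 [ 0.6 -0.4  0. ] top [499.8 207.8] wrist [769.1 205.8]
0.12 -0.48 [ 0.7 -0.4  0. ] top [490.2 162.6] wrist [840.1  32.3]
```

View pics/w3.png

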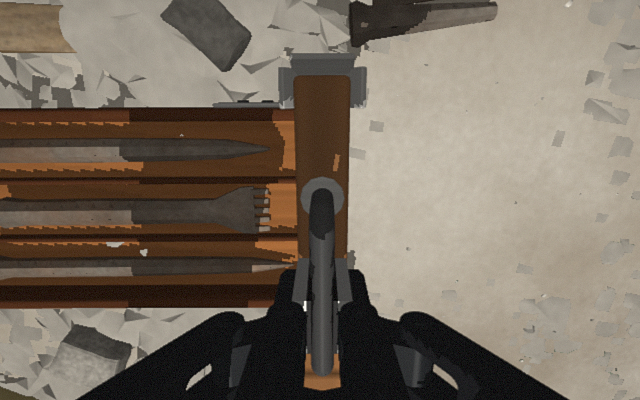

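View pics/t3c.png

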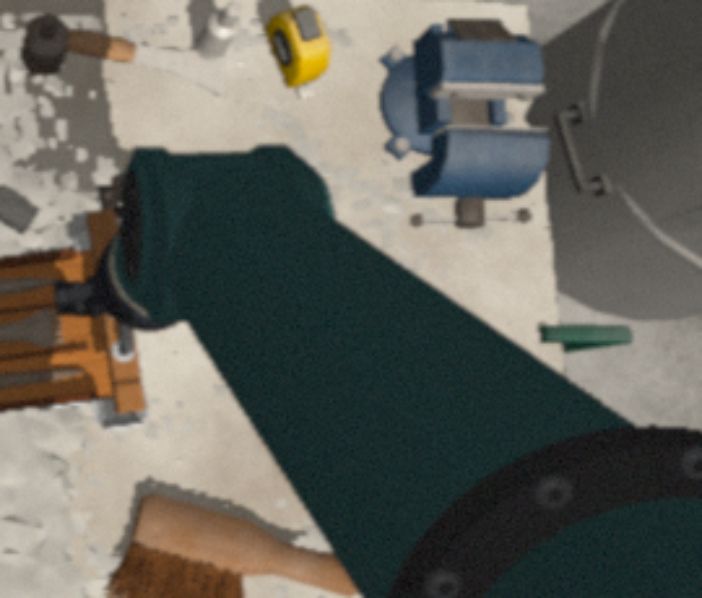

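The batten is out of the brackets and held squarely. The bench around top pixel (470,212) in front of the mouth is free, with the vise to its right and the brush lower down. I'll set the batten down at rack y ≈ -0.40.

```bash
python3 -m handwheel '.145 -1 0 0 0 0 0;.145 -1 0 0 0 0 0;.145 -1 0 0 0 0 0;.145 -1 0 0 0 0 0;.145 -1 0 0 0 0 0;.145 -1 0 0 0 0 0;.145 -1 0 0 0 0 0;.145 -1 0 0 0 0 0' 
python3 -m handwheel '.145 -1 0 0 0 0 0;.145 -1 0 0 0 0 0;.145 -1 0 0 0 0 0;.145 -1 0 0 0 0 0;.145 -1 0 0 0 0 0;0 0 -1 0 0 0 0;0 0 -1 0 0 0 0;0 0 -1 0 0 0 0' 
python3 -m handwheel '0 0 -.4 0 0 0 0;0 0 -.2 0 0 0 0;0 0 -.2 0 0 0 0;0 0 -.1 0 0 0 0;0 0 -.1 0 0 0 0;0 0 -.1 0 0 0 0;0 0 0 0 0 0 0;0 0 0 0 0 0 0'
```

```text
time: 9.6
tcp_pos: [0.5531, -0.2389, 0.1108]
ee_rot: [-3.133, -0.229, 0.002]
force: [-0.0, 0.1, -3.1]
gripper_width: 0.0082
grip_force: 58.6
time: 10.4
tcp_pos: [0.5683, -0.3395, 0.0507]
ee_rot: [3.133, 0.228, 0.001]
force: [0.1, -0.3, -3.3]
gripper_width: 0.0076
grip_force: 58.7
time: 11.2
tcp_pos: [0.5686, -0.3389, 0.0302]
ee_rot: [3.132, 0.229, 0.002]
force: [-1.5, -0.9, 3.1]
gripper_width: 0.0081
grip_force: 59.0
```

```bash
python3 -m handwheel '0 0 0 0 0 0 60;0 0 0 0 0 0 60;0 0 0 0 0 0 60;0 0 1 0 0 0 60;0 0 1 0 0 0 60;0 0 1 0 0 0 60;0 0 1 0 0 0 40;0 0 1 0 0 0 0' 40
for i in 1; do python3 -m handwheel '-.146 1 0 0 0 0 0;-.146 1 0 0 0 0 0;-.146 1 0 0 0 0 0;-.146 1 0 0 0 0 0;-.146 1 0 0 0 0 0;-.146 1 0 0 0 0 0;-.146 1 0 0 0 0 0;-.146 1 0 0 0 0 0'; done
python3 -m handwheel '-.146 1 0 0 0 0 0;-.146 1 0 0 0 0 0;-.146 1 0 0 0 0 0;-.146 1 0 0 0 0 0;-.146 1 0 0 0 0 0;-.146 1 0 0 0 0 0;-.146 1 0 0 0 0 0;-.146 1 0 0 0 0 0'
python3 -m handwheel '-.146 1 0 0 0 0 0;-.146 1 0 0 0 0 0;-.146 1 0 0 0 0 0;-.146 1 0 0 0 0 0;-.146 1 0 0 0 0 0;-.146 1 0 0 0 0 0;-.146 1 0 0 0 0 0;-.146 1 0 0 0 0 0'
python3 -m handwheel '-.146 1 0 0 0 0 0;-.146 1 0 0 0 0 0;0 0 0 0 0 0 0;0 0 0 0 0 0 0;0 0 0 0 0 0 0;0 0 0 0 0 0 0;0 0 0 0 0 0 0;0 0 0 0 0 0 0'
python3 look.py w4
```

```text
time: 12.0
tcp_pos: [0.5679, -0.3379, 0.13]
ee_rot: [-3.133, -0.23, 0.0]
force: [0.4, 1.0, 0.4]
gripper_width: 0.0231
grip_force: 0.0
time: 12.8
tcp_pos: [0.544, -0.1759, 0.1289]
ee_rot: [-3.133, -0.231, 0.001]
force: [0.6, 0.3, 0.6]
gripper_width: -0.0003
grip_force: 0.0
time: 13.6
tcp_pos: [0.5203, -0.0162, 0.129]
ee_rot: [-3.133, -0.231, 0.001]
force: [-0.2, -0.0, 0.4]
gripper_width: -0.0001
grip_force: 0.0
time: 14.4
tcp_pos: [0.4966, 0.1435, 0.129]
ee_rot: [3.133, 0.231, -0.001]
force: [-0.6, -0.3, 0.5]
gripper_width: -0.0
grip_force: 0.0
time: 15.2
tcp_pos: [0.4922, 0.1811, 0.1293]
ee_rot: [3.133, 0.227, -0.0]
force: [0.7, -0.2, 0.3]
gripper_width: 0.0005
grip_force: 0.0
rack 0.87 [473.9 200.9] [0.508 0.061 0.   ]
rack 0.62 [484.  199.1] [0.51  0.053 0.   ]
claw_chisel_mid 0.83 [490.2 206.6] [0.509 0.056 0.018]
claw_chisel_mid 0.42 [484.4 200.7] [0.513 0.062 0.018]
claw_chisel_head 0.93 [364.7 204.9] [0.497 0.151 0.018]
claw_chisel_head 0.63 [473.6 201.1] [0.512 0.07  0.018]
short_point_mid 0.59 [491.6 145.7] [0.554 0.069 0.018]
long_point_mid 0.93 [480.  256.8] [0.467 0.051 0.016]
15.7 [0.492 0.182 0.129] [-3.133 -0.23  -0.   ] 0.00015283116499975185 [ 0.481 -0.552  0.452]
[[ 0.147 -0.941 -0.304  0.571]
 [-0.989 -0.14  -0.044  0.195]
 [-0.001  0.308 -0.952  0.272]
 [ 0.     0.     0.     1.   ]]
```

View pics/w4.png

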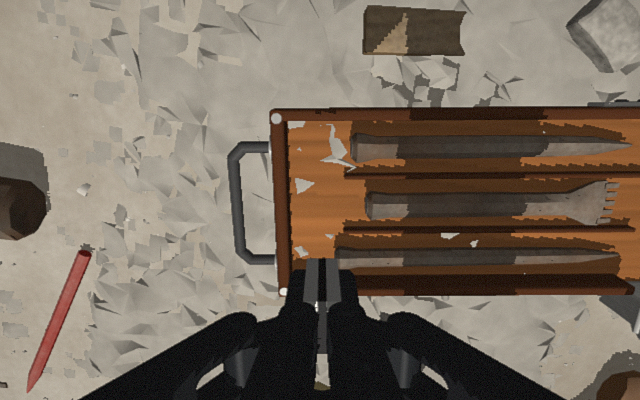

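```bash
python3 - <<'E'
from h import *
np.set_printoptions(precision=3,suppress=True)
a=.1455
def L(w): d=w[:2]-np.array([.5105,.0595]);return np.array([d[0]*np.cos(a)+d[1]*np.sin(a),-d[0]*np.sin(a)+d[1]*np.cos(a)])
for n,p,z in [("wall inner top",(288,200),.029),("wall outer top L",(274,110),.029),("wall outer R",(281,293),.029),("head top",(366,206),.022),("div up",(347,173),.022),("div lo",(343,229),.022)]: print(n,L(ray("wrist",p,z)))
print(L(env.get_obs()["tcp_pos"]))
E
```

```text
wall inner top [0.007 0.149]
wall outer top L [0.069 0.157]
wall outer R [-0.07   0.157]
head top [0.    0.092]
div up [0.025 0.107]
div lo [-0.018  0.109]
[-0.     0.124]
```

```bash
python3 -m handwheel '0 -.1 -1 0 0 0 0;0 0 -1 0 0 0 0;0 0 -1 0 0 0 0;0 0 -1 0 0 0 0;0 0 -1 0 0 0 0;0 0 -.5 0 0 0 0;0 0 -.3 0 0 0 0;0 0 0 0 0 0 0'
python3 -m handwheel '.04 -.25 0 0 0 0 0;.04 -.25 0 0 0 0 0;.04 -.25 0 0 0 0 0;.04 -.25 0 0 0 0 0;.04 -.25 0 0 0 0 0;.04 -.25 0 0 0 0 0;.04 -.25 0 0 0 0 0;.04 -.25 0 0 0 0 0'
```

```text
time: 16.5
tcp_pos: [0.4919, 0.1798, 0.0129]
ee_rot: [3.133, 0.23, -0.001]
force: [0.7, 0.1, 0.5]
gripper_width: 0.0
grip_force: 0.0
time: 17.3
tcp_pos: [0.4988, 0.14, 0.0135]
ee_rot: [-3.132, -0.23, -0.001]
force: [-1.1, 2.3, 3.0]
gripper_width: -0.0
grip_force: 1.4
```

```bash
python3 -m handwheel '.08 -.55 0 0 0 0 0;.08 -.55 0 0 0 0 0;.08 -.55 0 0 0 0 0;.08 -.55 0 0 0 0 0;.08 -.55 0 0 0 0 0;.08 -.55 0 0 0 0 0;.08 -.55 0 0 0 0 0;.08 -.55 0 0 0 0 0'
python3 -m handwheel '.08 -.55 0 0 0 0 0;.08 -.55 0 0 0 0 0;.08 -.55 0 0 0 0 0;.08 -.55 0 0 0 0 0;.08 -.55 0 0 0 0 0;.08 -.55 0 0 0 0 0;.08 -.55 0 0 0 0 0;.08 -.55 0 0 0 0 0'
python3 look.py w5
```

```text
time: 18.1
tcp_pos: [0.5113, 0.0508, 0.0133]
ee_rot: [3.133, 0.229, -0.0]
force: [0.7, 3.4, 3.0]
gripper_width: -0.0001
grip_force: 1.5
time: 18.9
tcp_pos: [0.524, -0.0375, 0.0132]
ee_rot: [3.133, 0.229, -0.001]
force: [-0.0, 0.6, 0.2]
gripper_width: 0.0001
grip_force: 0.0
rack 0.63 [116.2 265.5] [0.509 0.063 0.   ]
claw_chisel_mid 0.56 [559.5 273.4] [ 0.544 -0.138  0.018]
claw_chisel_head 0.91 [354.7 287.3] [ 0.524 -0.05   0.018]
short_point_mid 0.64 [ 73.7 185.2] [0.553 0.071 0.018]
long_point_mid 0.8 [119.3 362.9] [0.465 0.056 0.016]
steel_wedge 0.71 [351.4 288.6] [ 0.513 -0.051  0.   ]
19.4 [ 0.524 -0.036  0.013] [-3.133 -0.231  0.   ] 9.570420085437375e-05 [-0.304 -0.517  0.135]
[[ 0.147 -0.941 -0.305  0.603]
 [-0.989 -0.141 -0.044 -0.023]
 [-0.001  0.308 -0.951  0.156]
 [ 0.     0.     0.     1.   ]]
```

View pics/w5.png

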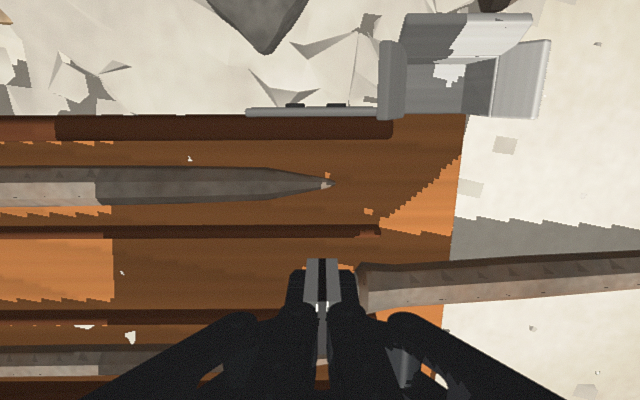

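```bash
python3 -m handwheel '.055 -.4 0 0 0 0 0;.055 -.4 0 0 0 0 0;.055 -.4 0 0 0 0 0;.055 -.4 0 0 0 0 0;.055 -.4 0 0 0 0 0;.055 -.4 0 0 0 0 0;.055 -.4 0 0 0 0 0;.055 -.4 0 0 0 0 0'
python3 -m handwheel '.045 -.3 0 0 0 0 0;.045 -.3 0 0 0 0 0;0 0 0 0 0 0 0;0 .5 .5 0 0 0 0;0 .5 1 0 0 0 0;0 0 1 0 0 0 0;0 0 1 0 0 0 0;0 0 1 0 0 0 0'
python3 look.py w6
```

```text
time: 20.2
tcp_pos: [0.533, -0.1008, 0.0133]
ee_rot: [-3.133, -0.229, -0.0]
force: [-0.4, 1.4, 0.0]
gripper_width: 0.0003
grip_force: 0.7
time: 21.0
tcp_pos: [0.5346, -0.0908, 0.1048]
ee_rot: [-3.133, -0.232, -0.001]
force: [0.0, -0.7, -0.2]
gripper_width: 0.0001
grip_force: 0.0
rack 0.75 [119.2 215.5] [0.507 0.058 0.   ]
batten_handle 0.61 [118.  215.3] [0.532 0.026 0.058]
claw_chisel_mid 0.57 [492.1 219.3] [ 0.549 -0.207  0.018]
claw_chisel_head 0.95 [362.  218.1] [ 0.537 -0.118  0.018]
short_point_mid 0.59 [ 92.2 155.8] [0.553 0.063 0.018]
long_point_mid 0.87 [121.2 274.4] [0.467 0.048 0.016]
steel_wedge 0.7 [397.   20.6] [ 0.663 -0.119 -0.   ]
21.5 [ 0.534 -0.092  0.103] [-3.133 -0.23   0.003] -0.00016425357075246404 [ 0.575 -0.334 -0.567]
[[ 0.147 -0.941 -0.306  0.613]
 [-0.989 -0.14  -0.044 -0.079]
 [-0.002  0.309 -0.951  0.245]
 [ 0.     0.     0.     1.   ]]
```

View pics/w6.png

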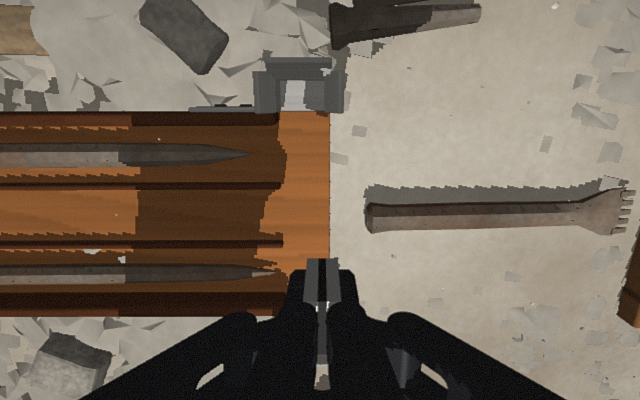

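The claw chisel lies flat on the bench: head (367,218), teeth (630,212), middle about rack y -0.271. Both point chisels are still in their lanes, and the batten edge shows at (632,290). Now I'll fetch the batten.

```bash
python3 -m handwheel '.13 -.95 .5 0 0 0 60;.13 -.95 .5 0 0 0 60;.13 -.95 0 0 0 0 60;.13 -.95 0 0 0 0 60;.13 -.95 0 0 0 0 60;.13 -.95 0 0 0 0 60;.13 -.95 0 0 0 0 60;.13 -.95 0 0 0 0 60'
python3 -m handwheel '.13 -.95 0 0 0 0 60;.13 -.95 0 0 0 0 60;.13 -.95 0 0 0 0 60;.13 -.95 0 0 0 0 60;.13 -.95 0 0 0 0 60;0 0 0 0 0 0 60;0 0 0 0 0 0 60;0 0 0 0 0 0 60'
python3 look.py w7|grep -v rack
python3 - <<'E'
from h import *
print([ (r["conf"],r["point"],ray("wrist",r["point"],.048)) for r in env.spot_point("wrist","batten_handle")])
E
```

```text
time: 22.3
tcp_pos: [0.5552, -0.245, 0.1227]
ee_rot: [-3.133, -0.229, 0.002]
force: [0.3, 0.5, 1.3]
gripper_width: 0.0514
grip_force: 0.0
time: 23.1
tcp_pos: [0.5685, -0.3376, 0.1231]
ee_rot: [-3.132, -0.232, 0.001]
force: [0.0, 0.3, -1.3]
gripper_width: 0.0511
grip_force: 0.0
batten_handle 0.63 [326.4 219.8] [ 0.574 -0.339  0.058]
batten 0.64 [324.4 204.8] [ 0.568 -0.339  0.01 ]
claw_chisel_mid 0.55 [24.5 14.5] [ 0.667 -0.133  0.017]
claw_chisel_head 0.59 [ 33.6 204.5] [ 0.539 -0.126  0.018]
steel_wedge 0.66 [23.2 15.3] [ 0.668 -0.119  0.   ]
23.6 [ 0.568 -0.339  0.123] [ 3.133  0.23  -0.   ] 0.05104291262626551 [ 0.964 -0.942 -0.372]
[[ 0.147 -0.941 -0.304  0.647]
 [-0.989 -0.14  -0.044 -0.326]
 [-0.001  0.308 -0.952  0.266]
 [ 0.     0.     0.     1.   ]]
[(0.63, [326.4, 219.8], array([ 0.56983631, -0.34079115,  0.048     ]))]
```

View pics/w7.png

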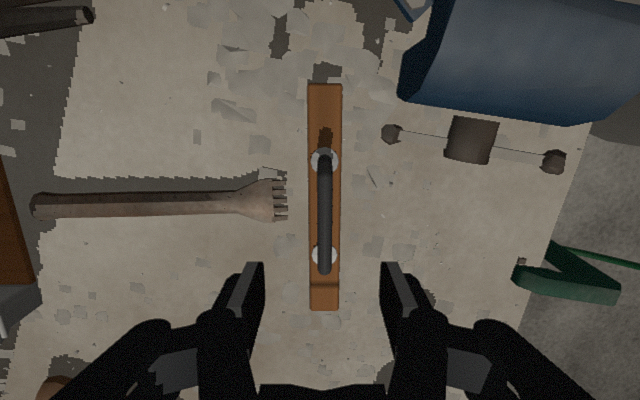

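The batten stands upright with its bar at (324,152)-(324,270), centred between the fingers, and the teeth are clear of it. Grip it and lift.

```bash
python3 -m handwheel '0 0 -1 0 0 0 60;0 0 -1 0 0 0 60;0 0 -1 0 0 0 60;0 0 -1 0 0 0 60;0 0 -.65 0 0 0 60;0 0 0 0 0 0 60;0 0 0 0 0 0 0;0 0 0 0 0 0 0' 60
python3 -m handwheel '0 0 0 0 0 0 0;0 0 0 0 0 0 0;0 0 0 0 0 0 0;0 0 0 0 0 0 0;0 0 .5 0 0 0 0;0 0 1 0 0 0 0;0 0 1 0 0 0 0;0 0 1.0 0 0 0 0' 60
```

```text
time: 24.45
tcp_pos: [0.5694, -0.3396, 0.0314]
ee_rot: [3.132, 0.229, 0.003]
force: [0.4, 0.2, 1.2]
gripper_width: 0.0228
grip_force: 0.0
time: 25.25
tcp_pos: [0.5676, -0.339, 0.1007]
ee_rot: [-3.132, -0.229, 0.002]
force: [0.0, -0.4, -2.8]
gripper_width: 0.0075
grip_force: 58.6
```

```bash
python3 -m handwheel '-.145 1 0 0 0 0 0;-.145 1 0 0 0 0 0;-.145 1 0 0 0 0 0;-.145 1 0 0 0 0 0;-.145 1 0 0 0 0 0;-.145 1 0 0 0 0 0;-.145 1 0 0 0 0 0;-.145 1 0 0 0 0 0'
python3 -m handwheel '-.145 1 0 0 0 0 0;-.145 1 0 0 0 0 0;-.145 1 0 0 0 0 0;-.145 1 0 0 0 0 0;-.145 1 0 0 0 0 0;0 .05 0 0 0 0 0;0 0 0 0 0 0 0;0 0 0 0 0 0 0'
python3 look.py w8|grep -v rack
```

```text
time: 26.05
tcp_pos: [0.5442, -0.1764, 0.0996]
ee_rot: [-3.132, -0.232, 0.003]
force: [-0.8, 0.1, -1.6]
gripper_width: 0.008
grip_force: 58.8
time: 26.85
tcp_pos: [0.5305, -0.0787, 0.1001]
ee_rot: [3.133, 0.229, -0.001]
force: [0.3, -0.3, -2.7]
gripper_width: 0.0079
grip_force: 58.7
batten_handle 0.94 [321.1 296.9] [ 0.495 -0.083  0.058]
batten 0.74 [323.7 251. ] [ 0.503 -0.083  0.01 ]
batten 0.67 [510.3 208.6] [ 0.554 -0.207  0.01 ]
claw_chisel_mid 0.93 [519.3 215.2] [ 0.552 -0.21   0.018]
claw_chisel_head 0.68 [380.3 215.2] [ 0.538 -0.117  0.017]
short_point_mid 0.87 [104.4 153.1] [0.554 0.067 0.017]
long_point_mid 0.84 [130.9 275.6] [0.466 0.053 0.016]
steel_wedge 0.82 [419.4   8.7] [ 0.668 -0.117  0.   ]
27.35 [ 0.531 -0.078  0.1  ] [-3.133 -0.229 -0.   ] 0.007867419388033562 [ 0.523 -0.553 -2.159]
[[ 0.146 -0.941 -0.304  0.61 ]
 [-0.989 -0.139 -0.044 -0.066]
 [-0.001  0.308 -0.952  0.243]
 [ 0.     0.     0.     1.   ]]
```

View pics/w8.png

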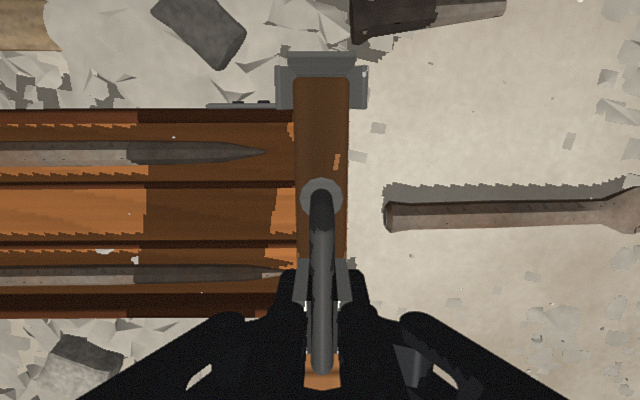

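This matches the lifted picture w3: batten end at (322,75), boss at (322,197), between the bracket cheeks. Lower it.

```bash
python3 -m handwheel '0 0 -.5 0 0 0 0;0 0 -.5 0 0 0 0;0 0 -.4 0 0 0 0;0 0 -.4 0 0 0 0;0 0 -.3 0 0 0 0;0 0 -.3 0 0 0 0;0 0 -.2 0 0 0 0;0 0 0 0 0 0 0'
python3 -m handwheel '0 0 -.2 0 0 0 0;0 0 -.1 0 0 0 0;0 0 -.1 0 0 0 0;0 0 0 0 0 0 0;0 0 0 0 0 0 0;0 0 0 0 0 0 0;0 0 0 0 0 0 0;0 0 0 0 0 0 0'
```

```text
time: 28.15
tcp_pos: [0.5305, -0.0781, 0.0477]
ee_rot: [-3.133, -0.23, 0.002]
force: [-0.6, 0.2, -2.8]
gripper_width: 0.0076
grip_force: 58.7
time: 28.95
tcp_pos: [0.5309, -0.0778, 0.0414]
ee_rot: [3.133, 0.23, 0.001]
force: [-1.5, 0.7, 6.9]
gripper_width: 0.0081
grip_force: 59.9
```

```bash
python3 -m handwheel '0 0 0 0 0 0 30;0 0 0 0 0 0 60;0 0 0 0 0 0 60;0 0 0 0 0 0 60;0 0 1 0 0 0 60;0 0 1 0 0 0 60;0 0 1 0 0 0 60;0 0 1 0 0 0 60'
python3 -m handwheel '0 -1 1 0 0 0 60;0 -1 1 0 0 0 60;0 -1 1 0 0 0 60;0 -1 1 0 0 0 60;0 -1 1 0 0 0 60;0 -1 1 0 0 0 60;0 0 0 0 0 0 60;0 0 0 0 0 0 60'
python3 look.py w9
python3 - <<'E'
from h import *
save("side","s9");c=cv2.imread("pics/s9.png")
w=cv2.imread("pics/w9.png")
cv2.imwrite("pics/end.png",np.hstack([cv2.resize(w[:,:440],(418,380)),cv2.resize(c[150:260,280:390],(380,380))]))
for l,z in (("batten_handle",.058),("batten",.01)):
  for r in env.spot_point("side",l)[:1]:print(l,r["conf"],r["point"],ray("side",r["point"],z))
E
```

```text
time: 29.75
tcp_pos: [0.5306, -0.0782, 0.1209]
ee_rot: [-3.133, -0.229, 0.001]
force: [1.5, 0.7, -0.1]
gripper_width: 0.0513
grip_force: 0.0
time: 30.55
tcp_pos: [0.5305, -0.1981, 0.2401]
ee_rot: [-3.133, -0.228, -0.0]
force: [-0.3, 0.8, 0.1]
gripper_width: 0.0514
grip_force: 0.0
rack 0.98 [ 85.6 156.3] [0.506 0.063 0.   ]
batten_handle 0.94 [195.2 164.5] [ 0.529 -0.076  0.058]
batten 0.98 [211.9 159.1] [ 0.526 -0.077  0.01 ]
claw_chisel_mid 0.69 [340.  157.6] [ 0.549 -0.212  0.018]
claw_chisel_head 0.75 [253.2 155.9] [ 0.538 -0.122  0.018]
claw_chisel_head 0.35 [ 64.6 262.3] [0.383 0.082 0.018]
short_point_mid 0.87 [ 63.  114.2] [0.552 0.07  0.018]
short_point_mid 0.57 [342.  160.4] [ 0.547 -0.215  0.018]
long_point_mid 0.94 [ 88.7 195.9] [0.468 0.05  0.016]
steel_wedge 0.75 [266.5  21.4] [ 0.668 -0.121  0.   ]
31.05 [ 0.531 -0.198  0.24 ] [-3.133 -0.23   0.001] 0.05095786036589772 [ 0.383 -0.081  0.565]
[[ 0.147 -0.941 -0.305  0.61 ]
 [-0.989 -0.14  -0.044 -0.185]
 [-0.001  0.308 -0.951  0.382]
 [ 0.     0.     0.     1.   ]]
batten_handle 0.85 [361.5, 177.0] [ 0.5245411  -0.08598202  0.058     ]
batten 0.74 [356.8, 195.6] [ 0.52814376 -0.07215451  0.01      ]
```

View pics/end.png

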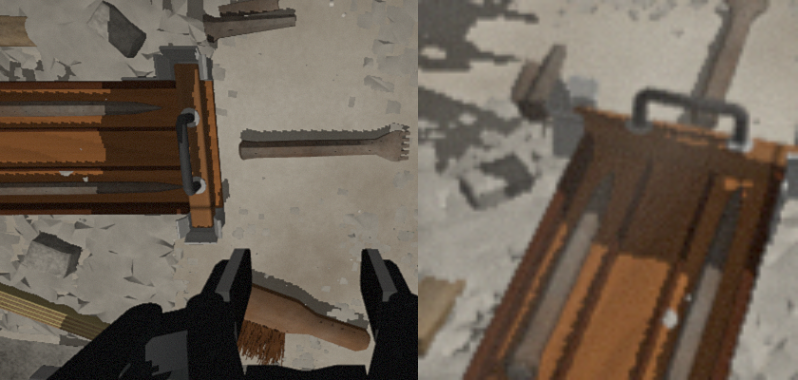

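The batten sits in both brackets at the same pixels as at the start (bar about (359,179) in the side view). The claw chisel is on the bench and the point chisels are in their lanes.

```bash
python3 -c "
from workcell import env
print(env.hand_in())"
```

```text
the job is handed in; nothing more can be done
None
```

I handed the job in at about 31 s, though `hand_in()` returned no verdict: the claw chisel lies on the bench beyond the mouth (middle about rack y -0.27 m), the batten looks home in both brackets, the two point chisels are in their lanes, and I saw no sign that any wedge or stone offcut had moved.

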